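# Reload the label dispenser's spindle

## Robot

A 6-joint arm with a two-finger parallel gripper is mounted at the origin on the work surface. World frame = base frame: x ahead of the robot, y to its left, z up, the work surface at z = 0. Lengths are in mm, angles in degrees, forces in N, time in s.
With the tool pointing down it reaches from about 350 to 850 mm from the base axis. Payload 8.1 kg.
Tool frame: the origin (TCP) lies between the finger pads; the fingertips stand 22 mm ahead of it and the grasp point (between the pads) lies 3 mm ahead of it; z points along the fingers, y is the line along which they close (so a half turn about z gives the same grasp; the last joint's range is limited). The gripper opens to 85 mm and grips with 20 to 120 N. Pads are 22 mm wide; open, the fingers measure 114 mm over their backs; the gripper's body (76 mm by 85 mm) begins 54 mm behind the grasp point. The pads swing forward as they close: fully open they stand 13 mm farther back than shut.
Start: joints at [61.112, 7.471, 85.268, -0, 87.261, -4.893], TCP at [243.978, 548.161, 253.292] pointing down, gripper open.
Joint ranges: [-169.43, 169.43], [-51.17, 129.36], [1.28, 143.12], [-76.62, 256.62], [0, 156.53], [-152.29, 152.29]. Speed limits (degrees/s): [136.94, 136.94, 159.86, 180, 180, 180].

## Interface

Orientations are given as [roll, pitch, yaw] about the fixed x, y, z axes, in that order (R = Rz(yaw) Ry(pitch) Rx(roll)).
In Python, from bench import r, vision gives the robot as it stands.
- The arm moves only by the tool step_arm, never from a script. Its argument "targets" is a list that holds one entry, the list of rows, each a list of 6 numbers: the shift along the world's x, y, z in mm, then the turn, a rotation vector about the world's x, y, z in rad. In form: [[[x, y, z, rx, ry, rz], ...]]. A call has 1 to 12 rows; each row is the pose to reach, as a shift and turn from the pose commanded when the call began; what a row does not reach only later rows make up. A row lasts 1/12 s, in which the tool goes at most 41.7 mm and 7.16 degrees, less where a joint would pass 70% of its speed; a pose out of reach is approached as far as the arm can. A call with a gripper value outside its range is refused whole. "fingers" is the gripper's target within -1 to 1 (shut at 1, half-way at 0, fully open at -1), set as the call begins (left out, the last holds). The fingers move at their own pace and stop on an object; "newtons" is the grip in N (left out, the last holds). Time passes only in rows, so rows that repeat a pose let the fingers close. It gives the time, the measured TCP pose, the force, the opening and the grip force at its end, in the units of the state.
- r.sense(): the state, without advancing time (a new reading comes with each control period).
- vision.snapshot(name): name is "scene" or "top" or "wrist"; returns a dict with "img" (420x560x3 uint8, blue, green, red), "mtx" (3x3 intrinsics, pixels), "eye" and "attitude" of the camera in the world. Camera axes: x right, y up, looking along -z (the intrinsics and any distortion apply to the point x, -y, -z); pixel columns grow to the right and rows downward; lengths in mm; the calibration is good to about 2 mm. A picture is of the moment at which its call begins. There is no depth.
- r.hand_in(): hands the job in; it is judged then, once.
The state is a dict: "time": time; "joint_pos": joint angles; "qd": joint speeds; "joint_efforts": joint torques, N m; "tool_pos": TCP position; "tcp_rot": TCP orientation; "ft_force": force on the tool from outside, world axes, zero at the start; "wrist_torque": the same for the moment, N m; "finger_gap": finger opening in mm; "grip_force": force on a finger pad.
Only numpy, scipy, OpenCV 4.12 (cv2) and the standard library are available. Lean on these libraries where they do the work, as an engineer would, in place of code of your own. Each camera call takes 0.05 s, during which the arm holds its last target. There are 200 camera calls.

## Task

Reload the empty label dispenser: lift out its spindle, thread it nose first through both label rolls standing in the tube cradle and push on until the two rolls are packed tight together against the collar, then lift the pair off on the spindle and lay it back in the dispenser with both ends fully home in their slots. The spindle's spring leaf drags in the cores and the rolls slide back until the cradle's end stop holds them, so feel your way: a light push is enough, the card cores crush easily, and do not lean on the dispenser. Leave the other things on the counter where they are.

Things in the scene. Friction and masses are not known exactly. Their poses are not given: they have to be found in the camera images.
- spindle: Aluminium roll spindle, 165 mm long, 0.13 kg, lying in the dispenser's slots. Origin: centre of its black flat-sided grip (x -18 to +26 mm, 18 mm across y, 24 mm high), to be pinched across y from above. x runs to the nose, z up. Along x: square neck 14 mm to x 42; collar 40 mm dia, x 42 to 46; shaft 22 mm dia to 110; cone to 118; journal 12 mm dia to 138; tapered nose to 147.
- spindle_neck (a point): On the spindle axis, middle of the square neck, 34 mm from the grip centre towards the nose.
- spindle_journal (a point): On the spindle axis, middle of the end journal's seat, 126 mm from the grip centre.
- spindle_tip (a point): Tip of the nose, 147 mm from the grip centre. Behind it, on top of the shaft (54 to 106 mm from the grip centre), a bowed steel leaf spring stands out 4.5 mm to grip the cores; pressing it in takes 3 to 7 N, so pushing the spindle through the cores meets a steady drag of a few newtons before the collar meets the first roll.
- roll_a: White label roll, 76 mm dia, 34 mm wide, 80 to 145 g, on a brown card core with a 25.4 mm hole. Origin: centre of the core, 60 mm above the counter at the start; x along the core, z up. The front one of the two, first to be threaded; it stands loose and slides along the cradle. Its core is crushed at 22 N of contact with the spindle, the grip of the leaf (a few newtons) included: push below 15 N.
- roll_b: Second label roll, the same as roll_a, standing 4 to 20 mm behind it in the cradle. Same origin and axes, same limits.
- cradle: Two level steel tubes, 206 mm long, fixed to the counter, carrying the rolls. Origin: on the counter, 70 mm behind the open front end where the spindle comes in; x along the tubes to the rear. Behind roll_b stands a forked end stop with rubber faces (8 N/mm), 75 mm high, open at the top (32 mm clear) so the spindle passes and lifts out; clamped 5 to 69 mm behind the roll, place not measured.
- dispenser: Grey steel dispenser fixed to the counter: base plate, two cheeks 92 mm apart (8 mm thick, 76 mm high) with U slots open at the top, flared to 49 mm over the uppermost 10 mm, and a low peel bar in front. Origin: on the counter, mid-length; x along the spindle's seat from grip side to nose side. The seated spindle's x is the same way, its grip centre 80 mm before the origin, 60 mm up.
- near_slot (a point): Where the middle of the neck belongs: centre of the slot (16.5 mm wide, floor 7 mm below this point) in the cheek at the grip side, 60 mm above the counter. Keep the force on the dispenser below 25 N.
- far_slot (a point): Where the middle of the journal's seat belongs: centre of the slot (15 mm wide, floor 6 mm below this point) in the cheek at the nose side, 60 mm above the counter. Between the collar of a seated spindle and this cheek there are 76 mm for the rolls' 68 mm.
- tape_brown: Bystander: roll of brown parcel tape lying flat, 104 mm diameter, 48 mm high. Origin: centre of its underside.
- tape_clear: Bystander: roll of clear parcel tape lying flat, 104 mm diameter, 36 mm high. Origin: centre of its underside.
- screw_box: Bystander: box of screws, 115 x 75 x 45 mm. Origin: centre of its underside.
- spray_can: Bystander: can, 52 mm diameter, 150 mm high. Origin: centre of its underside.
- box_cutter: Bystander: box cutter lying flat, 105 x 18 x 12 mm. Origin: centre of its underside.
- pen_mug: Bystander: white mug, 76 mm diameter, 90 mm high. Origin: centre of its underside.
- marker: Bystander: marker pen, 110 mm long, 15 mm thick. Origin: centre of its underside.

How it is judged (in metres and radians):
On the way, in this order (a step that is already met when the one before it is completed fails the run):
1. the empty spindle is lifted clear of the dispenser (distance between spindle_neck and near_slot above 0.05 m), for 0.1 s.
2. both rolls are on the spindle, packed against its collar, and lifted off the cradle together (x of roll_a in the frame of spindle between 0.058 and 0.066 m and x of roll_b in the frame of spindle between 0.092 and 0.101 m and height (world z) of each of roll_a, roll_b above 0.09 m), for 0.2 s.
At the end, for the whole second after the job is handed in: The spindle lies at rest in the dispenser, neck and end journal each within 6 mm of their slot centres in plan and no more than 2 mm above the seated height, with both label rolls on its shaft, packed against the collar (front roll less than 4 mm from the collar, gaps less than 6 mm in all) (horizontal distance between spindle_neck and near_slot below 0.006 m and z of spindle_neck in the frame of near_slot below 0.002 m and horizontal distance between spindle_journal and far_slot below 0.006 m and z of spindle_journal in the frame of far_slot below 0.002 m and x of roll_a in the frame of spindle between 0.058 and 0.067 m and x of roll_b in the frame of spindle between 0.092 and 0.103 m and distance between roll_a and spindle below 0.07 m and distance between roll_b and spindle below 0.106 m and linear speed of each of spindle, roll_a, roll_b below 0.02 m/s); the robot touches nothing.
It fails at once if a card core is crushed: the spindle bears on a label roll with more than 22 N (contact force between spindle and roll_a above 22 N or contact force between spindle and roll_b above 22 N).
It fails at once if the spindle or a roll is leaned on the dispenser with more than 25 N (contact force between any of spindle, roll_b and dispenser above 25 N).
It fails at once if another thing on the counter is moved by more than 20 mm (distance of any of tape_brown, tape_clear, screw_box, spray_can, box_cutter, pen_mug, marker from where it was at the start of the episode above 0.02 m).
It also fails if it takes over 72 s, if anything falls off the work surface, if the arm or the gripper's body presses on something with over 40 N, if the wrist force passes 120 N, or if a joint passes its speed limit or range.

## Working session

There is one attempt and no reset: what is moved stays moved. The work goes in short steps, Python scripts to look and compute and a tool call to move; the robot and the scene stay as the last step left them, time stands still between calls to the robot, and variables do not carry over. Pictures are saved under pics/ and viewed, at most 10 in all, crops included, and the job is handed in when it is done.

Besides the shell and the picture viewer there is one more tool, called after ">>>" as name([rows], argument=value, ...), one row to a line, values as JSON. step_arm: Moves the arm, as the interface text tells. Its arguments: {"type":"object","properties":{"targets":{"type":"array"},"fingers":{"type":"number"},"newtons":{"type":"number"}},"required":["targets"]}

```bash
mkdir -p pics; ls; cat > h.py <<'E'
import numpy as np, cv2
from bench import r, vision
def snap(n,f=None):
    s=vision.snapshot(n)
    if f: cv2.imwrite('pics/'+f,s['img'])
    return s
E
python3 - <<'E'
from h import *
for n in ['scene','top']:
    s=snap(n,n+'0.png'); print(n,{k:v for k,v in s.items() if k!='img'})
    np.savez(n+'0.npz',**{k:v for k,v in s.items()})
print(r.sense())
E
```

```text
pics
scene {'mtx': array([[489.69721436,   0.        , 273.60712197],
       [  0.        , 489.69721436, 210.54896454],
       [  0.        ,   0.        ,   1.        ]]), 'eye': array([1118.76873355, -182.48938244,  764.97281725]), 'attitude': array([43.3656043 , -1.06141133, 66.68990287])}
top {'mtx': array([[396.33990843,   0.        , 280.40467007],
       [  0.        , 396.33990843, 207.01057933],
       [  0.        ,   0.        ,   1.        ]]), 'eye': array([ 333.88081524,  107.19101969, 1000.82913197]), 'attitude': array([ 10.08169373,   0.22257477, -90.73121776])}
{'time': 0.1, 'joint_pos': array([ 6.11108344e+01,  7.51185060e+00,  8.53226863e+01, -2.12557366e-03,
        8.72613684e+01, -4.89265928e+00]), 'qd': array([-0.03344299, -0.14589826, -0.06418867,  0.02059916,  0.01060656,
        0.01589065]), 'joint_efforts': array([ 3.52665329e-04, -5.70951676e+01, -5.01944268e+01, -1.36544804e-04,
        8.00572860e-03, -1.59393352e-05]), 'tool_pos': array([243.77529654, 547.74783319, 252.34153443]), 'tcp_rot': array([-1.79904263e+02, -6.06444507e-03,  1.56003592e+02]), 'ft_force': array([0.55136271, 0.23128678, 0.37026542]), 'wrist_torque': array([ 0.00535767, -0.01712733, -0.02405811]), 'grip_force': 0.0, 'finger_gap': 85.3946911015718}
```

View pics/scene0.png

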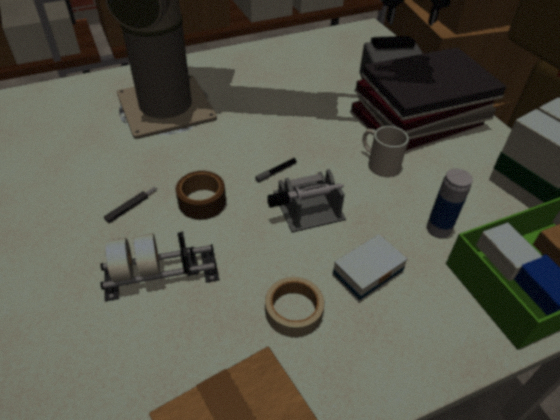

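View pics/top0.png

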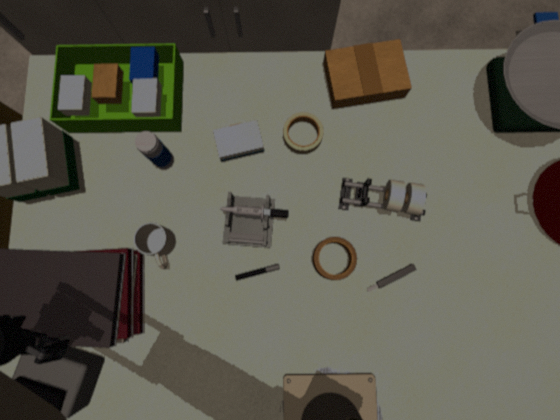

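The scene view shows the dispenser (grip at about 278,199) and the cradle, with the rolls at 118,258 and 146,255 and the stop at 185,252. In the top view the grip is at (280,213), the nose at (224,211), the rolls at (397,196) and (418,199), and the stop at (366,192). In both places the spindle axis runs roughly along +y. Next I need rough positions and a wrist view.

```bash
cat >> h.py <<'E'
from scipy.spatial.transform import Rotation as R
def ray(s,uv):
    uv=np.atleast_2d(uv).astype(float); K=s['mtx']
    d=np.c_[(uv[:,0]-K[0,2])/K[0,0],-(uv[:,1]-K[1,2])/K[1,1],-np.ones(len(uv))]
    return d@R.from_euler('xyz',s['attitude'],degrees=True).as_matrix().T
def onz(s,uv,z):
    d=ray(s,uv); t=(z-s['eye'][2])/d[:,2]
    return s['eye']+d*t[:,None]
def proj(s,P):
    p=(np.atleast_2d(P)-s['eye'])@R.from_euler('xyz',s['attitude'],degrees=True).as_matrix()
    K=s['mtx']; return np.c_[K[0,2]+K[0,0]*p[:,0]/-p[:,2],K[1,2]+K[1,1]*p[:,1]/p[:,2]]
def tri(s1,u1,s2,u2):
    a=ray(s1,u1)[0];b=ray(s2,u2)[0]
    t=np.linalg.lstsq(np.c_[a,-b],s2['eye']-s1['eye'],rcond=None)[0]
    p=s1['eye']+a*t[0];q=s2['eye']+b*t[1]; return (p+q)/2,np.linalg.norm(p-q)
E
python3 - <<'E'
from h import *
s=dict(np.load('top0.npz'))
np.set_printoptions(precision=1,suppress=True)
print(onz(s,[[280,213],[224,211]],65)); print(onz(s,[[397,196],[418,199],[366,192]],80))
im=s['img']; a=cv2.resize(im[170:270,200:300],None,fx=4,fy=4,interpolation=2);b=cv2.resize(im[150:250,335:435],None,fx=4,fy=4,interpolation=2)
cv2.imwrite('pics/topcrop.png',cv2.convertScaleAbs(np.hstack([a,b]),alpha=1.6))
w=snap('wrist'); print(w['eye'],w['attitude'],w['mtx'], r.sense()['tool_pos'])
E
```

```text
[[485.8 109.9  65. ]
 [492.4 243.9  65. ]]
[[ 520.4 -167.8   80. ]
 [ 512.5 -217.    80. ]
 [ 531.1  -94.9   80. ]]
[173.  579.2 371.2] [-17.7   0.1  66.1] [[357.3   0.  275.3]
 [  0.  357.3 210.8]
 [  0.    0.    1. ]] [243.8 547.8 252.5]
```

View pics/topcrop.png

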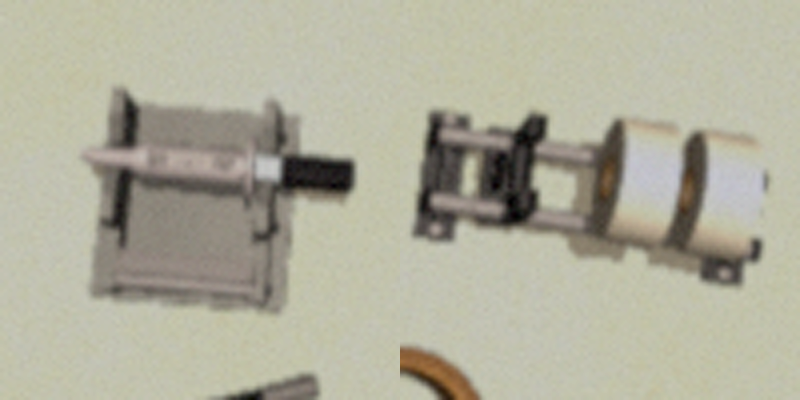

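The crop shows the spindle lying along +y, with the grip centred at (318,174) and the nose tip at (83,156). The rolls sit at the front of the cradle with a small gap between them, and the forked stop is at (510,170). Next I'll move the wrist camera over the dispenser.

>>> step_arm([
  [[40,-73,-10,0,0,-0.124],[80,-146,-20,0,0,-0.248],[120,-219,-30,0,0,-0.372],[160,-292,-40,0,0,-0.496],[200,-365,-40,0,0,-0.62],[242,-438,-40,0,0,-0.744],[242,-438,-40,0,0,-0.868],[242,-438,-40,0,0,-0.992],[242,-438,-40,0,0,-1.116],[242,-438,-40,0,0,-1.239],[242,-438,-40,0,0,-1.239],[242,-438,-40,0,0,-1.239]],
])

```text
time: 1.15
tool_pos: [485.3, 110.1, 213.3]
tcp_rot: [180.0, -0.0, 85.0]
ft_force: [1.1, 1.0, 0.7]
finger_gap: 85.5
grip_force: 0.0
```

>>> step_arm([
  [[0,0,0,0,0,0],[0,0,0,0,0,0],[0,0,0,0,0,0],[0,0,0,0,0,0]],
])

```text
time: 1.48
tool_pos: [484.4, 113.0, 213.3]
tcp_rot: [-180.0, -0.0, 85.1]
ft_force: [0.0, 0.5, 0.1]
finger_gap: 85.3
grip_force: 0.0
```

```bash
python3 - <<'E'
from h import *
np.set_printoptions(precision=2,suppress=True)
s=snap('wrist','w1.png'); np.savez('w1.npz',**s); print(s['eye'],s['attitude']); q=r.sense(); print(q['time'],q['tool_pos'],q['tcp_rot'],q['ft_force'],q['joint_pos'])
E
```

```text
[491.47 190.08 332.17] [-17.7    0.02  -4.85]
1.5333 [484.4  113.27 213.39] [-179.98   -0.01   85.12] [-0.02 -0.13  0.28] [  7.24  -7.32 104.26   0.02  83.07  12.12]
```

View pics/w1.png

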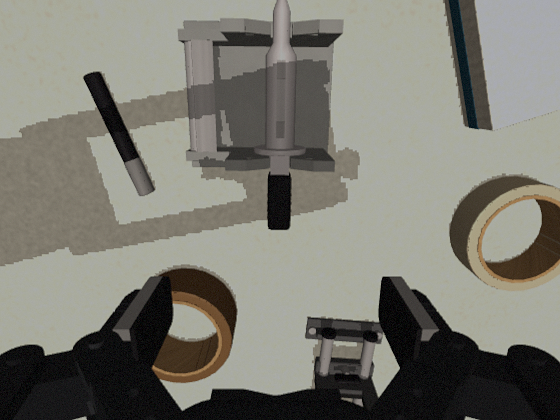

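The wrist view shows the spindle vertical in the image. The grip runs from rows 175 to 229 around column 280, the collar is at (281,152), the cone ends near row 50, and the tip is at (283,0). Now I'll measure its axis.

```bash
python3 - <<'E'
from h import *
np.set_printoptions(precision=2,suppress=True)
s=dict(np.load('w1.npz')); g=cv2.cvtColor(s['img'],6)
for v in [190,205,220]: 
    c=np.where(g[v,250:310]<45)[0]+250; print(v,c.min(),c.max(),onz(s,[[c.min(),v],[c.max()+1,v]],72)[:,:2].tolist())
c=np.where(g[150:245,280]<45)[0]+150;print('rows',c.min(),c.max(),onz(s,[[280,c.max()+1]],72))
for v in [15,25,35,80,100,120,135]: print(v,g[v,258:306].tolist())
print(g[135:185,280].tolist())
# cheek slots etc
m=cv2.inRange(s['img'],(0,0,0),(255,255,255))
E
```

```text
190 268 290 [[480.2874205158113, 124.17332208452714], [497.4820241619556, 122.71638784397373]]
205 268 289 [[479.2213967148175, 112.46933228714818], [495.88761059395085, 111.05742505322742]]
220 268 289 [[478.12657828204175, 100.44920313501805], [495.0178988595493, 99.01849149087123]]
rows 175 229 [[486.68  91.47  72.  ]]
15 [169, 169, 167, 168, 169, 170, 169, 168, 169, 169, 169, 169, 169, 171, 163, 70, 112, 123, 134, 143, 149, 158, 162, 165, 166, 163, 155, 150, 145, 134, 125, 112, 127, 172, 168, 168, 170, 168, 167, 170, 170, 170, 169, 169, 170, 169, 169, 169]
25 [110, 111, 113, 111, 111, 110, 110, 114, 112, 110, 113, 110, 110, 131, 123, 81, 120, 126, 135, 147, 154, 162, 163, 164, 162, 162, 154, 150, 143, 131, 118, 107, 101, 125, 71, 122, 108, 106, 107, 105, 107, 109, 108, 108, 111, 107, 110, 107]
35 [36, 37, 30, 40, 34, 41, 30, 36, 35, 42, 38, 44, 81, 136, 127, 85, 118, 129, 136, 149, 153, 158, 163, 164, 163, 160, 153, 148, 140, 129, 114, 101, 119, 127, 40, 55, 51, 51, 49, 39, 46, 35, 36, 32, 32, 34, 37, 36]
80 [81, 83, 81, 76, 80, 81, 82, 73, 65, 80, 82, 85, 90, 90, 95, 101, 101, 1
[... 281 characters left out ...]
91, 88, 87, 71, 68, 82, 84, 84, 85, 84, 83, 84, 85, 85, 84]
120 [82, 82, 87, 81, 79, 85, 80, 74, 69, 84, 86, 85, 88, 97, 98, 100, 106, 105, 103, 101, 98, 99, 96, 96, 100, 99, 98, 109, 105, 100, 98, 93, 90, 87, 85, 78, 65, 77, 84, 81, 82, 80, 80, 82, 83, 84, 83, 81]
135 [80, 81, 82, 83, 84, 83, 81, 66, 71, 82, 87, 89, 92, 96, 99, 101, 104, 107, 91, 85, 86, 83, 82, 82, 83, 86, 99, 104, 101, 99, 95, 93, 89, 85, 80, 73, 66, 83, 84, 83, 82, 82, 82, 82, 84, 81, 85, 81]
[82, 82, 85, 105, 115, 116, 115, 114, 113, 112, 116, 111, 117, 106, 75, 77, 108, 118, 114, 109, 97, 109, 112, 112, 112, 112, 112, 110, 114, 112, 111, 112, 112, 110, 110, 111, 110, 113, 113, 86, 34, 2, 12, 16, 21, 12, 15, 15, 18, 13]
```

```bash
python3 - <<'E'
from h import *
np.set_printoptions(precision=2,suppress=True)
s=dict(np.load('w1.npz'))
P=np.vstack([onz(s,[[279.6,205]],72),onz(s,[[280.4,100],[280.2,120],[280,135]],60),onz(s,[[282,15],[282,25]],60)]);print(P)
a=P[[0,4,5],:2]; k=np.polyfit(P[:,1],P[:,0],1); print('yaw',90-np.degrees(np.arctan(k[0])))
print('front row grip',onz(s,[[280,174.5]],72),'collar top front/back',onz(s,[[280,149.5],[280,153]],80), 'tip?')
u=np.array([-np.sin(0),0])
y0=91.47+18; print('origin',np.polyval(k,y0),y0)
E
```

```text
[[488.01 111.72  72.  ]
 [494.88 187.57  60.  ]
 [493.6  173.5   60.  ]
 [492.57 162.64  60.  ]
 [500.4  242.54  60.  ]
 [499.91 236.44  60.  ]]
yaw 84.52766516074766
front row grip [[490.21 135.2   72.  ]] collar top front/back [[491.69 154.68  80.  ]
 [491.49 152.23  80.  ]] tip?
origin 487.5893607591001 109.47
```

The grip runs from y = 91.5 to 135.2, which is 44 mm and matches the given length. Its centre is at (487.5, 109.4) and the yaw is 84.5°. I'll descend in two stages.

>>> step_arm([
  [[3,-4,-25,0,0,-0.01],[3,-4,-50,0,0,-0.01],[3,-4,-75,0,0,-0.01],[3,-4,-95,0,0,-0.01],[3,-4,-110,0,0,-0.01],[3,-4,-110,0,0,-0.01],[3,-4,-110,0,0,-0.01],[3,-4,-110,0,0,-0.01]],
])

```text
time: 2.2
tool_pos: [488.4, 109.0, 104.7]
tcp_rot: [179.9, -0.0, 84.5]
ft_force: [0.3, 0.2, 0.7]
finger_gap: 85.4
grip_force: 0.0
```

```bash
python3 - <<'E'
from h import *
np.set_printoptions(precision=2,suppress=True)
s=snap('wrist','w2.png'); np.savez('w2.npz',**s); q=r.sense(); print(q['time'],q['tool_pos'],q['tcp_rot'],q['ft_force'])
g=cv2.cvtColor(s['img'],6); print(proj(s,[[487.5,109.4,72],[485.8,91.5,72],[490,135.2,72],[495,188,60]]))
E
```

```text
2.25 [488.88 108.81 105.14] [179.86  -0.03  84.5 ] [ 0.16  0.06 -0.07]
[[272.15 269.02]
 [272.23 302.51]
 [272.13 216.72]
 [272.02  92.22]]
```

View pics/w2.png

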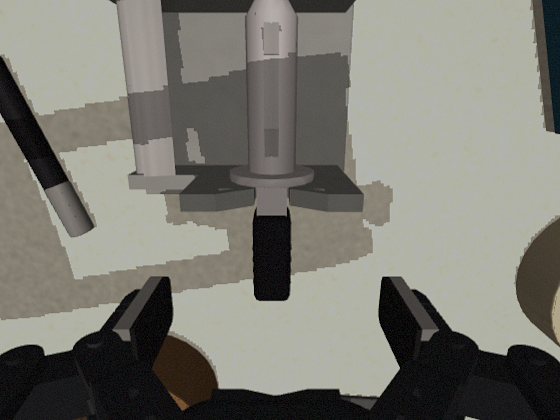

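The grip is at columns 254–291, rows 210–300, with its centre at u = 272, as predicted. The fingers straddle it. I'll make a small correction, go down and close lightly.

>>> step_arm([
  [[-1.3,0,-12,0,0,0],[-1.3,0,-24,0,0,0],[-1.3,0,-34,0,0,0],[-1.3,0,-40,0,0,0],[-1.3,0,-41,0,0,0],[-1.3,0,-41,0,0,0],[-1.3,0,-41,0,0,0],[-1.3,0,-41,0,0,0]],
])

```text
time: 2.92
tool_pos: [487.1, 108.1, 62.9]
tcp_rot: [180.0, -0.0, 84.4]
ft_force: [-0.6, 0.1, 0.0]
finger_gap: 85.3
grip_force: 0.0
```

>>> step_arm([
  [[0,0,0,0,0,0],[0,0,0,0,0,0],[0,0,0,0,0,0],[0,0,0,0,0,0],[0,0,0,0,0,0],[0,0,0,0,0,0],[0,0,0,0,0,0],[0,0,0,0,0,0]],
], fingers=1, newtons=20)

```text
time: 3.58
tool_pos: [486.7, 108.1, 62.6]
tcp_rot: [180.0, -0.0, 84.4]
ft_force: [-0.6, 0.5, 2.3]
finger_gap: 17.6
grip_force: 26.2
```

```bash
python3 - <<'E'
from h import *
np.set_printoptions(precision=2,suppress=True)
q=r.sense(); print(q)
E
```

```text
{'time': 3.5833, 'joint_pos': array([  6.63,   2.4 , 111.62,   0.  ,  65.97,  12.19]), 'qd': array([ 0.02,  0.02, -0.04, -0.03,  0.02, -0.01]), 'joint_efforts': array([ -0.03, -45.29, -43.32,  -0.01,  -0.2 ,   0.02]), 'tool_pos': array([486.7 , 108.11,  62.57]), 'tcp_rot': array([179.99,  -0.  ,  84.44]), 'ft_force': array([-0.64,  0.46,  2.33]), 'wrist_torque': array([-0.  ,  0.07,  0.02]), 'grip_force': 26.167842149734497, 'finger_gap': 17.616472973126143}
```

I have the grip, with an opening of 17.6 mm and a grasp pose of (486.7, 108.1, 62.6) at yaw 84.4°. Next I'll lift straight up, firm the grip and move over to look at the rolls.

>>> step_arm([
  [[0,0,3,0,0,0],[0,0,8,0,0,0],[0,0,16,0,0,0],[0,0,30,0,0,0],[0,0,48,0,0,0],[0,0,70,0,0,0],[0,0,90,0,0,0],[0,0,110,0,0,0],[0,0,125,0,0,0],[0,0,137,0,0,0],[0,0,137,0,0,0]],
])

```text
time: 4.5
tool_pos: [488.3, 108.3, 203.1]
tcp_rot: [179.7, -0.1, 84.4]
ft_force: [0.0, 0.0, -1.0]
finger_gap: 17.6
grip_force: 25.8
```

>>> step_arm([
  [[0,0,0,0,0,0],[0,0,0,0,0,0],[0,-15,0,0,0,0],[2,-45,0,0,0,-0.01],[4,-82,0,0,0,-0.02],[6,-122,0,0,0,-0.03],[8,-163,0,0,0,-0.04],[10,-204,0,0,0,-0.05],[12,-245,0,0,0,-0.06],[14,-285,0,0,0,-0.06],[16,-320,0,0,0,-0.06],[18,-350,0,0,0,-0.06]],
], newtons=70)

```text
time: 5.5
tool_pos: [503.4, -244.2, 197.5]
tcp_rot: [-179.9, -0.0, 80.9]
ft_force: [0.8, 0.5, -0.9]
finger_gap: 17.0
grip_force: 71.8
```

>>> step_arm([
  [[0,-15,0,0,0,0],[0,-25,0,0,0,0],[0,-25,0,0,0,0],[0,-25,0,0,0,0],[0,-25,0,0,0,0],[0,-25,0,0,0,0]],
])

```text
time: 6.0
tool_pos: [504.8, -265.3, 199.3]
tcp_rot: [-180.0, -0.0, 81.1]
ft_force: [0.2, -0.1, -1.5]
finger_gap: 17.0
grip_force: 71.8
```

```bash
python3 - <<'E'
from h import *
np.set_printoptions(precision=2,suppress=True)
s=snap('wrist','w3.png'); np.savez('w3.npz',**s); q=r.sense(); print(q['time'],q['tool_pos'],q['tcp_rot'],q['ft_force'],q['wrist_torque'],s['eye'],s['attitude'])
E
```

```text
6.05 [ 504.87 -265.48  199.48] [180.    -0.02  81.11] [-0.2   0.56 -2.23] [-0.11  0.    0.01] [ 517.18 -188.9   318.23] [-17.69   0.    -8.82]
```

View pics/w3.png

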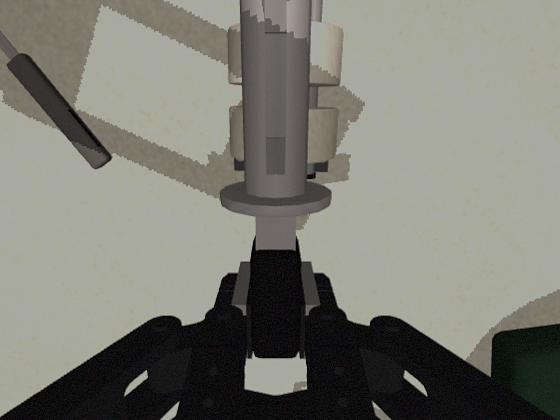

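The wrist view shows roll_b at columns 229–343, rows 23–85, and roll_a at columns 230–338, rows 107–162. The held shaft is at columns 246–307. The rolls lie slightly to the right of the spindle axis, so I'll measure that precisely.

```bash
python3 - <<'E'
from h import *
np.set_printoptions(precision=2,suppress=True)
s=dict(np.load('w3.npz')); im=s['img'].astype(float)
for v in [35,50,65,115,130,145]:
    b=im[v-3:v+4].mean(0); d=np.abs(np.gradient(b,axis=0)).sum(1)
    L=215+np.argsort(d[215:242])[-3:]; Rr=318+np.argsort(d[318:360])[-3:]; print(v,sorted(L),sorted(Rr),d[L].round(),d[Rr].round())
print(im[127:134,222:242].mean(0).mean(1).round(),im[127:134,325:348].mean(0).mean(1).round())
for v in [20,60,100,140,175]:
    b=cv2.GaussianBlur(s['img'],(3,3),0)[v-2:v+3].mean(0).mean(1); print(v,'sh',b[236:256].round().tolist(),b[296:318].round().tolist())
E
```

```text
35 [np.int64(227), np.int64(240), np.int64(241)] [np.int64(342), np.int64(343), np.int64(344)] [41. 55. 77.] [23. 32. 63.]
50 [np.int64(227), np.int64(240), np.int64(241)] [np.int64(341), np.int64(342), np.int64(343)] [65. 68. 81.] [15. 45. 69.]
65 [np.int64(227), np.int64(228), np.int64(241)] [np.int64(318), np.int64(341), np.int64(342)] [76. 91. 94.] [34. 52. 80.]
115 [np.int64(228), np.int64(229), np.int64(230)] [np.int64(338), np.int64(358), np.int64(359)] [17. 77. 96.] [30. 44. 53.]
130 [np.int64(228), np.int64(229), np.int64(230)] [np.int64(337), np.int64(347), np.int64(348)] [ 40.  82. 137.] [24. 34. 34.]
145 [np.int64(225), np.int64(226), np.int64(229)] [np.int64(336), np.int64(337), np.int64(339)] [54. 59. 59.] [33. 34. 60.]
[165. 165. 166. 167. 168. 167. 166. 141.  75.  87.  91.  96.  98. 103.
 104. 106. 108. 111. 111. 113.] [118. 115. 114. 113. 111. 109. 108. 105. 102. 101.  99.  99. 110. 121.
 120. 119. 119. 120. 121. 129. 133. 134. 144.]
20 sh [165.0, 165.0, 164.0, 141.0, 94.0, 66.0, 68.0, 74.0, 78.0, 80.0, 81.0, 83.0, 85.0, 86.0, 87.0, 89.0, 90.0, 91.0, 92.0, 94.0] [141
[... 537 characters left out ...]
 91.0, 92.0, 94.0] [95.0, 93.0, 92.0, 91.0, 89.0, 88.0, 87.0, 85.0, 83.0, 80.0, 75.0, 68.0, 71.0, 83.0, 93.0, 94.0, 91.0, 88.0, 85.0, 80.0, 76.0, 89.0]
140 sh [106.0, 109.0, 110.0, 112.0, 113.0, 114.0, 107.0, 86.0, 69.0, 70.0, 78.0, 82.0, 84.0, 86.0, 87.0, 88.0, 88.0, 90.0, 92.0, 94.0] [93.0, 91.0, 90.0, 88.0, 86.0, 85.0, 84.0, 82.0, 79.0, 73.0, 69.0, 85.0, 115.0, 128.0, 127.0, 126.0, 126.0, 126.0, 127.0, 127.0, 126.0, 125.0]
175 sh [119.0, 121.0, 122.0, 122.0, 121.0, 121.0, 119.0, 108.0, 86.0, 70.0, 73.0, 80.0, 84.0, 85.0, 87.0, 88.0, 89.0, 90.0, 91.0, 92.0] [91.0, 89.0, 87.0, 87.0, 86.0, 83.0, 81.0, 78.0, 74.0, 66.0, 55.0, 42.0, 36.0, 33.0, 30.0, 26.0, 24.0, 20.0, 24.0, 61.0, 106.0, 122.0]
```

```bash
cat >> h.py <<'E'
def axis(s,Lp,Rp,z):
    """cylinder silhouette -> bisector plane; returns line at height z as x=k*y+c"""
    n=[]
    for P in (Lp,Rp):
        d=ray(s,P); d/=np.linalg.norm(d,axis=1)[:,None]; v=np.linalg.svd(d)[2][2]; n.append(v*np.sign(v[0]))
    n=np.array(n); b=n.sum(0); ax=np.cross(n[0],n[1]); ax/=np.linalg.norm(ax); ax*=np.sign(ax[1])
    half=np.arccos(abs(n[0]@n[1]))/2
    # b.(p-eye)=0
    k=-b[1]/b[0]; c=(b@s['eye']-b[2]*z)/b[0]
    return k,c,ax,np.degrees(half)
E
python3 - <<'E'
from h import *
np.set_printoptions(precision=3,suppress=True)
s=dict(np.load('w3.npz'))
ra=axis(s,[[227.3,35],[227.5,50],[227.7,65],[229.3,115],[229.5,130],[229.5,145]],[[343.3,35],[342.7,50],[342,65],[338.3,115],[337.2,130],[336.6,145]],60)
ka=axis(s,[[240,20],[241,60],[242,100],[243,140],[244,175]],[[309.6,20],[308.7,60],[307.9,100],[306.8,140],[306,175]],196.4)
for n,(k,c,ax,h) in (('rolls',ra),('spindle',ka)): print(n,'yaw',90-np.degrees(np.arctan(k)),'x at y=-200,-150,-265',k*-200+c,k*-150+c,k*-265+c,ax,h)
# distances
print('rolla front/back top edge',onz(s,[[284,162],[284,107]],98),'b',onz(s,[[286,85],[286,23]],98))
print('crosscheck', [np.linalg.norm(np.r_[0,0,0])])
E
```

```text
rolls yaw 80.3469784526255 x at y=-200,-150,-265 521.2990461483071 529.8035142958862 510.2432375564542 [ 0.168  0.986 -0.007] 8.407901287401208
spindle yaw 81.2310149554398 x at y=-200,-150,-265 515.3350579668858 523.0477549439233 505.30855189673696 [ 0.152  0.988 -0.026] 5.022610773634928
rolla front/back top edge [[ 516.608 -227.739   98.   ]
 [ 521.389 -195.339   98.   ]] b [[ 524.333 -183.358   98.   ]
 [ 529.01  -151.282   98.   ]]
crosscheck [np.float64(0.0)]
```

```bash
cat >> h.py <<'E'
def shaft(s,rows,cl,cr,w=7):
    """sub-pixel dark-rim positions of the shaft"""
    g=cv2.GaussianBlur(cv2.cvtColor(s['img'],6),(3,5),0).astype(float); Lp=[];Rp=[]
    for v in rows:
        for c,o in ((cl,Lp),(cr,Rp)):
            m=int(round(np.polyval(c,v))); a=g[v,m-w:m+w+1]; i=int(np.argmin(a[1:-1]))+1
            den=a[i-1]-2*a[i]+a[i+1]; o.append((m-w+i+(0 if den==0 else .5*(a[i-1]-a[i+1])/den),v))
    out=[]
    for o in (Lp,Rp):
        o=np.array(o); 
        for _ in range(3):
            k=np.polyfit(o[:,1],o[:,0],1); e=o[:,0]-np.polyval(k,o[:,1]); o=o[np.abs(e)<max(.4,1.5*np.std(e))]
        out.append(o)
    return out
E
python3 - <<'E'
from h import *
np.set_printoptions(precision=3,suppress=True)
for n,rows,L0,R0,z in (('w2.npz',range(20,165,2),[(22,246.5),(160,250)],[(22,297),(160,294)],60),('w3.npz',range(6,180,2),[(20,241),(175,245)],[(20,309),(175,305)],196.4)):
    s=dict(np.load(n)); f=lambda p:np.polyfit(*zip(*p),1)
    L,Rr=shaft(s,rows,f(L0),f(R0)); k,c,ax,h=axis(s,L,Rr,z)
    print(n,len(L),len(Rr),'yaw',90-np.degrees(np.arctan(k)),ax,'dist',11/np.sin(np.radians(h)),'cam h',s['eye'][2]-z, np.polyfit(L[:,1],L[:,0],1),np.polyfit(Rr[:,1],Rr[:,0],1))
E
```

```text
w2.npz 68 71 yaw 84.49703141556624 [ 0.096  0.995 -0.029] dist 171.80867166947945 cam h 163.5873213032629 [  0.019 245.286] [ -0.016 296.82 ]
w3.npz 81 63 yaw 81.08805907516656 [0.155 0.988 0.019] dist 130.35586121059967 cam h 121.83032630892868 [  0.026 240.895] [ -0.029 309.699]
```

The roll axis has yaw 80.3° and passes through x = 521.3 at y = -200. Roll_a spans y from about -228 to -195 and roll_b from about -183 to -151, so each is 33 mm long as expected. The spindle axis matches the tool pose. Next I'll back off in front of the cradle and go down on that line.

>>> step_arm([
  [[-4,-30,0,0,0,-0.005],[-8,-65,0,0,0,-0.01],[-12,-100,0,0,0,-0.014],[-16,-125,-20,0,0,-0.014],[-16,-125,-50,0,0,-0.014],[-16,-125,-80,0,0,-0.014],[-16,-125,-110,0,0,-0.014],[-16,-125,-130,0,0,-0.014],[-16,-125,-138,0,0,-0.014],[-16,-125,-138,0,0,-0.014],[-16,-125,-138,0,0,-0.014],[-16,-125,-138,0,0,-0.014]],
])

```text
time: 7.05
tool_pos: [490.0, -392.7, 63.9]
tcp_rot: [179.8, 0.1, 80.2]
ft_force: [0.4, -0.5, -0.5]
finger_gap: 16.8
grip_force: 71.8
```

```bash
python3 - <<'E'
from h import *
np.set_printoptions(precision=2,suppress=True)
s=snap('scene'); np.savez('s4.npz',**s); w=snap('wrist'); np.savez('w4.npz',**w); q=r.sense(); print(q['time'],q['tool_pos'],q['tcp_rot'],q['ft_force'],q['wrist_torque'])
o=q['tool_pos']-[0,0,2.6]; yaw=np.radians(q['tcp_rot'][2]); d=np.array([np.cos(yaw),np.sin(yaw),0])
print(proj(s,[o+d*t for t in (0,46,110,126,147)]))
a,b=s['img'][215:305,40:160],w['img'][0:225,130:430]
cv2.imwrite('pics/c4.png',np.hstack([cv2.resize(a,(560,420),interpolation=2),cv2.resize(w['img'][0:420:2,190:370],(240,420))]))
E
```

```text
7.15 [ 489.98 -392.93   64.  ] [179.81   0.13  80.22] [ 0.31 -0.25 -1.78] [-0.1   0.05  0.  ]
[[  9.83 279.03]
 [ 37.98 274.22]
 [ 76.28 267.68]
 [ 85.7  266.07]
 [ 97.98 263.97]]
```

View pics/c4.png

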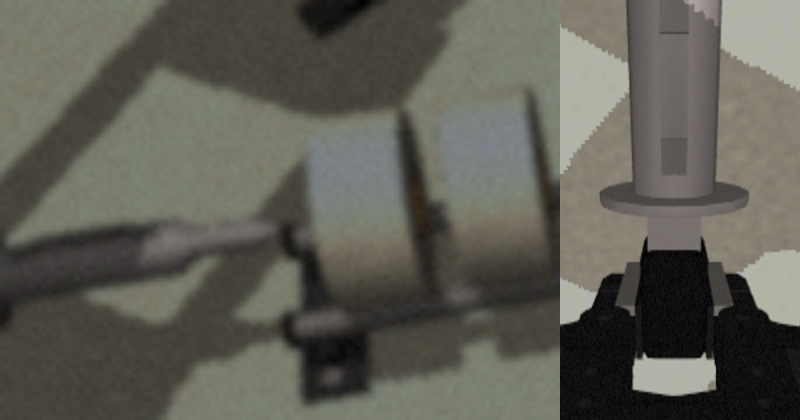

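The crop shows the nose tip at about (285,235), in front of the roll_a face. To check for droop, I'll fit the nose's centreline against the prediction.

```bash
python3 - <<'E'
from h import *
np.set_printoptions(precision=2,suppress=True)
s=dict(np.load('s4.npz')); g=cv2.cvtColor(s['img'],6)
for u in range(64,108,2): print(u,g[254:282,u].tolist())
E
```

```text
64 [124, 122, 123, 120, 123, 123, 123, 121, 104, 74, 46, 42, 51, 61, 60, 62, 60, 56, 56, 51, 50, 58, 83, 109, 119, 117, 106, 86]
66 [123, 122, 120, 126, 123, 120, 123, 115, 95, 66, 46, 44, 56, 57, 63, 68, 57, 58, 53, 51, 46, 64, 95, 114, 117, 120, 119, 110]
68 [122, 126, 124, 123, 121, 122, 123, 118, 96, 69, 51, 45, 54, 64, 67, 59, 62, 59, 54, 51, 52, 75, 105, 116, 116, 122, 122, 116]
70 [125, 125, 122, 125, 125, 124, 124, 118, 105, 72, 49, 50, 65, 76, 80, 82, 80, 77, 61, 54, 56, 84, 108, 119, 119, 125, 121, 116]
72 [124, 124, 127, 125, 125, 126, 125, 114, 91, 69, 63, 73, 91, 106, 106, 100, 82, 76, 58, 56, 67, 98, 116, 118, 120, 118, 120, 121]
74 [122, 126, 123, 124, 124, 123, 117, 113, 90, 89, 92, 100, 108, 108, 105, 98, 87, 70, 59, 57, 81, 103, 117, 120, 120, 119, 123, 122]
76 [122, 123, 126, 122, 120, 121, 119, 110, 96, 93, 103, 112, 117, 112, 103, 89, 80, 66, 57, 58, 84, 108, 122, 120, 122, 122, 123, 117]
78 [124, 123, 123, 122, 122, 125, 122, 111, 97, 96, 100, 109, 113, 107, 98, 83, 69, 61, 53, 69, 100, 118, 122, 123, 118, 111, 102, 89]
80 [122, 123, 125, 126, 124, 123, 122, 120
[... 1048 characters left out ...]
00, 87, 64, 58, 60, 66, 66, 69, 75, 83, 92, 101, 112, 116, 121, 118, 124, 119]
98 [116, 110, 94, 74, 72, 68, 69, 68, 75, 84, 84, 69, 65, 63, 65, 68, 72, 87, 104, 112, 120, 122, 123, 124, 121, 122, 123, 121]
100 [86, 78, 70, 69, 66, 70, 68, 68, 59, 51, 42, 40, 42, 40, 53, 67, 93, 109, 119, 126, 122, 123, 124, 122, 120, 123, 118, 105]
102 [67, 64, 68, 67, 68, 67, 62, 66, 58, 44, 43, 45, 36, 32, 27, 29, 65, 102, 119, 120, 119, 117, 120, 120, 118, 121, 109, 84]
104 [72, 69, 71, 71, 72, 67, 66, 70, 66, 70, 81, 86, 79, 64, 46, 35, 41, 59, 69, 72, 72, 73, 78, 80, 76, 78, 74, 65]
106 [106, 111, 110, 105, 104, 95, 95, 89, 88, 93, 96, 91, 87, 65, 51, 29, 30, 21, 26, 23, 25, 29, 33, 32, 32, 30, 37, 49]
```

The tip is observed at about (98.5, 263.5) and predicted at (98, 264), so there is no droop. I'll shift slightly onto the line and advance.

>>> step_arm([
  [[-1.2,0,-2,0,0,0],[-0.4,5,-2,0,0,0],[0.5,10,-2,0,0,0],[1.3,15,-2,0,0,0],[2.2,20,-2,0,0,0],[3,25,-2,0,0,0],[3.9,30,-2,0,0,0],[4.7,35,-2,0,0,0],[5.6,40,-2,0,0,0],[5.6,40,-2,0,0,0]],
])

```text
time: 7.98
tool_pos: [494.4, -350.8, 59.3]
tcp_rot: [-180.0, -0.0, 80.2]
ft_force: [0.3, -0.2, -0.9]
finger_gap: 17.0
grip_force: 71.8
```

```bash
cat >> h.py <<'E'
def st():
    q=r.sense(); t=q['tool_pos']; print('t',q['time'],t.round(2),q['tcp_rot'].round(2),'F',q['ft_force'].round(2),'M',q['wrist_torque'].round(2),'line dx',round(t[0]-(521.3+.1701*(t[1]+200)),2))
E
python3 -c "
from h import *
st()"
```

```text
t 7.9833 [ 494.39 -350.76   59.29] [-1.7998e+02 -3.0000e-02  8.0240e+01] F [ 0.32 -0.15 -0.94] M [-0.13 -0.01 -0.04] line dx -1.27
```

>>> step_arm([
  [[1,0,2,0,0,0],[1.7,4,2,0,0,0],[2.4,8,2,0,0,0],[3.1,12,2,0,0,0],[3.7,16,2,0,0,0],[4.4,20,2,0,0,0],[4.4,20,2,0,0,0],[4.4,20,2,0,0,0]],
])

```text
time: 8.65
tool_pos: [498.6, -331.6, 61.4]
tcp_rot: [-180.0, 0.0, 80.2]
ft_force: [-0.6, 0.4, -2.1]
finger_gap: 16.9
grip_force: 71.8
```

>>> step_arm([
  [[0.7,4,0,0,0,0],[1.4,8,0,0,0,0],[2.1,12,0,0,0,0],[2.7,16,0,0,0,0],[3.4,20,0,0,0,0],[3.4,20,0,0,0,0]],
])

```text
time: 9.15
tool_pos: [502.4, -311.2, 61.6]
tcp_rot: [180.0, -0.0, 80.2]
ft_force: [-0.8, -1.2, 0.1]
finger_gap: 17.1
grip_force: 72.1
```

```bash
python3 -c "
from h import *
st(); s=snap('wrist','w5.png'); np.savez('w5.npz',**s)"
```

```text
t 9.15 [ 502.35 -311.19   61.64] [ 1.7998e+02 -1.0000e-02  8.0230e+01] F [-0.76 -1.2   0.05] M [-0.08 -0.1  -0.09] line dx -0.03
```

View pics/w5.png

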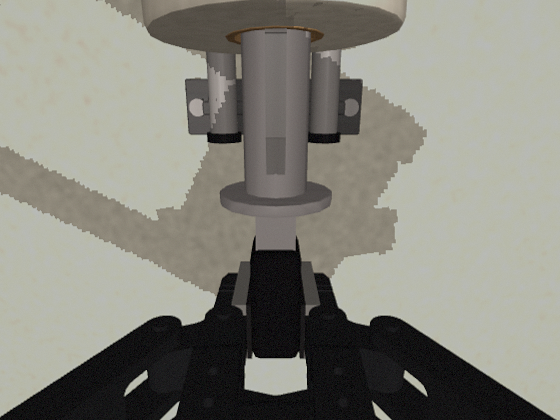

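The shaft has entered roll_a's core and is centred: hole at columns 226–323, shaft at 243–309. I'll keep pushing on and watch the axial force.

>>> step_arm([
  [[0.5,3,0,0,0,0],[1.0,6,0,0,0,0],[1.5,9,0,0,0,0],[2.0,12,0,0,0,0],[2.6,15,0,0,0,0],[3.1,18,0,0,0,0],[3.4,20,0,0,0,0]],
])

```text
time: 9.78
tool_pos: [505.4, -291.5, 61.4]
tcp_rot: [-180.0, 0.0, 80.2]
ft_force: [-1.0, -2.9, 2.3]
finger_gap: 17.1
grip_force: 72.1
```

>>> step_arm([
  [[0.5,3,0,0,0,0],[1.0,6,0,0,0,0],[1.5,9,0,0,0,0],[2.0,12,0,0,0,0],[2.6,15,0,0,0,0]],
])

```text
time: 10.2
tool_pos: [508.0, -276.6, 61.4]
tcp_rot: [-180.0, 0.0, 80.2]
ft_force: [-1.7, -3.4, 0.8]
finger_gap: 17.0
grip_force: 72.1
```

```bash
cat >> h.py <<'E'
def face(s):
    """front rim of nearest roll: lowest row where bright roll ends left/right of shaft"""
    g=cv2.GaussianBlur(cv2.cvtColor(s['img'],6),(3,3),0); print('col230',g[0:180:4,232].tolist()); print('col320',g[0:180:4,325].tolist())
E
python3 -c "
from h import *
st(); s=snap('wrist','w6.png'); np.savez('w6.npz',**s); face(s)"
```

```text
t 10.2 [ 508.03 -276.61   61.41] [-180.     0.    80.2] F [-1.71 -3.36  0.8 ] M [-0.42  0.21 -0.01] line dx -0.24
col230 [139, 81, 79, 79, 77, 81, 80, 80, 62, 46, 45, 78, 79, 78, 79, 81, 81, 82, 83, 84, 85, 85, 85, 85, 86, 87, 87, 88, 87, 89, 89, 90, 90, 91, 91, 91, 92, 93, 93, 94, 94, 94, 95, 96, 96]
col320 [186, 108, 92, 88, 89, 89, 84, 88, 87, 88, 89, 88, 85, 132, 159, 146, 105, 105, 105, 106, 106, 107, 107, 108, 107, 107, 107, 108, 108, 107, 107, 106, 107, 107, 106, 107, 105, 105, 104, 105, 104, 104, 104, 103, 102]
```

```bash
python3 -c "
from h import *
np.set_printoptions(precision=1,suppress=True)
s=dict(np.load('w6.npz')); print(s['eye'],onz(s,[[232,34],[232,43]],96)); g=cv2.cvtColor(s['img'],6)
for u in (180,200,215,222): print(u,g[0:56:2,u].tolist(),g[150:240:3,u].tolist())
print(proj(s,[[521-.17*0-2,-227,98]]))"
```

```text
[ 521.6 -200.3  180.3] [[ 514.6 -186.2   96. ]
 [ 514.3 -187.9   96. ]]
180 [144, 142, 137, 137, 134, 82, 81, 82, 84, 81, 77, 77, 80, 83, 83, 82, 81, 80, 75, 81, 80, 79, 77, 123, 133, 132, 132, 133] [185, 183, 184, 185, 185, 185, 184, 187, 184, 185, 185, 185, 185, 184, 184, 185, 184, 185, 185, 183, 135, 135, 133, 136, 134, 131, 127, 129, 133, 139]
200 [141, 139, 140, 77, 79, 75, 82, 81, 82, 81, 78, 82, 79, 84, 77, 79, 80, 79, 80, 77, 80, 79, 78, 80, 80, 123, 131, 132] [189, 59, 82, 86, 52, 54, 47, 50, 104, 101, 100, 103, 108, 49, 51, 49, 47, 50, 135, 136, 141, 138, 131, 127, 134, 135, 135, 135, 133, 129]
215 [141, 144, 87, 82, 80, 79, 81, 82, 84, 83, 78, 77, 83, 81, 79, 80, 78, 81, 80, 82, 81, 82, 80, 79, 82, 77, 96, 101] [91, 90, 89, 89, 87, 88, 88, 86, 83, 82, 84, 80, 80, 81, 79, 77, 75, 74, 67, 61, 37, 16, 12, 2, 139, 133, 133, 134, 135, 135]
222 [147, 128, 83, 84, 81, 78, 84, 81, 80, 80, 81, 78, 81, 81, 80, 78, 80, 84, 79, 78, 82, 81, 79, 82, 77, 78, 97, 111] [103, 105, 103, 102, 102, 100, 103, 104, 99, 103, 103, 103, 102, 76, 78, 77, 82, 84, 85, 95, 101, 13, 21, 14, 122, 138, 141, 140, 142, 136]
[[283.3 212.7]]
```

```bash
python3 -c "
from h import *
for n in ('w5','w6'):
    g=cv2.cvtColor(dict(np.load(n+'.npz'))['img'],6)
    for u in (160,200,232,335,380): print(n,u,g[0:60:3,u].tolist())"
```

```text
w5 160 [132, 131, 132, 130, 125, 125, 84, 80, 79, 79, 81, 79, 78, 74, 185, 183, 183, 183, 183, 183]
w5 200 [138, 137, 83, 77, 82, 81, 80, 81, 80, 79, 77, 80, 79, 79, 79, 81, 80, 131, 134, 179]
w5 232 [145, 86, 81, 78, 82, 75, 74, 82, 77, 78, 79, 52, 45, 48, 66, 78, 78, 80, 77, 77]
w5 335 [160, 101, 88, 85, 87, 86, 90, 85, 85, 88, 86, 88, 90, 85, 88, 82, 84, 141, 140, 138]
w5 380 [178, 177, 177, 104, 98, 86, 90, 87, 86, 83, 84, 87, 84, 139, 183, 182, 184, 183, 183, 183]
w6 160 [133, 135, 135, 132, 127, 97, 83, 77, 78, 82, 81, 79, 82, 87, 138, 143, 183, 185, 183, 184]
w6 200 [141, 139, 77, 79, 82, 82, 81, 77, 79, 82, 79, 82, 80, 82, 79, 78, 80, 136, 132, 130]
w6 232 [146, 80, 80, 79, 80, 76, 78, 82, 80, 78, 84, 46, 47, 45, 64, 79, 79, 75, 80, 80]
w6 335 [185, 149, 89, 87, 86, 89, 90, 92, 83, 88, 82, 89, 89, 88, 86, 84, 86, 131, 141, 141]
w6 380 [180, 180, 179, 176, 122, 99, 87, 87, 84, 90, 83, 87, 87, 82, 177, 185, 184, 186, 184, 184]
```

The roll face looks the same in both views, so roll_a is sliding along with the spindle (drag 3.7 N) until the stop takes it. I'll continue gently.

>>> step_arm([
  [[0.4,2.5,0,0,0,0],[0.9,5,0,0,0,0],[1.3,7.5,0,0,0,0],[1.7,10,0,0,0,0],[2.1,12.5,0,0,0,0],[2.6,15,0,0,0,0]],
])

```text
time: 10.75
tool_pos: [510.5, -262.1, 61.4]
tcp_rot: [180.0, 0.0, 80.2]
ft_force: [-1.2, -5.9, 0.3]
finger_gap: 17.0
grip_force: 72.0
```

>>> step_arm([
  [[0.4,2.5,0,0,0,0],[0.9,5,0,0,0,0],[1.3,7.5,0,0,0,0],[1.7,10,0,0,0,0],[2.1,12.5,0,0,0,0],[2.6,15,0,0,0,0]],
])

```text
time: 11.25
tool_pos: [513.1, -247.3, 61.4]
tcp_rot: [-180.0, 0.1, 80.2]
ft_force: [-1.8, -5.5, 0.5]
finger_gap: 17.5
grip_force: 72.0
```

```bash
cat >> h.py <<'E'
def prof():
    s=vision.snapshot('wrist'); g=cv2.cvtColor(s['img'],6)
    for u in (160,200,232): print(u,g[0:240:5,u].tolist())
    return s
E
python3 -c "
from h import *
st(); prof()"
```

```text
t 11.25 [ 513.06 -247.27   61.42] [-1.800e+02  5.000e-02  8.019e+01] F [-1.76 -5.52  0.47] M [-0.89  0.25  0.08] line dx -0.2
160 [131, 131, 129, 130, 129, 127, 127, 127, 130, 129, 130, 129, 127, 124, 124, 125, 127, 171, 176, 174, 170, 146, 184, 184, 186, 185, 186, 185, 185, 184, 185, 185, 184, 186, 185, 187, 185, 185, 187, 186, 186, 185, 135, 133, 135, 134, 135, 132]
200 [143, 142, 142, 142, 141, 139, 143, 145, 148, 146, 149, 147, 146, 147, 147, 149, 148, 146, 144, 141, 141, 120, 186, 186, 183, 185, 185, 185, 185, 185, 184, 183, 187, 136, 171, 137, 138, 141, 136, 140, 140, 140, 37, 53, 54, 49, 68, 105]
232 [154, 153, 151, 146, 146, 147, 148, 148, 147, 148, 148, 148, 150, 148, 149, 146, 150, 150, 150, 151, 150, 130, 90, 90, 88, 91, 93, 93, 92, 91, 93, 94, 97, 96, 95, 95, 96, 76, 74, 77, 79, 105, 103, 98, 97, 97, 98, 99]
```

The roll_a front rim is now at row 105, about 75 mm ahead of the grip. The stop is holding the rolls and they are sliding on, with about 29 mm left to the collar. I'll slow down.

>>> step_arm([
  [[0.3,2,0,0,0,0],[0.7,4,0,0,0,0],[1.0,6,0,0,0,0],[1.4,8,0,0,0,0],[1.7,10,0,0,0,0]],
])

```text
time: 11.72
tool_pos: [514.8, -237.2, 61.3]
tcp_rot: [-180.0, 0.0, 80.2]
ft_force: [-1.0, -6.4, -0.1]
finger_gap: 16.8
grip_force: 72.0
```

>>> step_arm([
  [[0.3,2,0,0,0,0],[0.7,4,0,0,0,0],[1.0,6,0,0,0,0],[1.4,8,0,0,0,0]],
])

```text
time: 12.05
tool_pos: [516.1, -229.2, 61.3]
tcp_rot: [-180.0, 0.0, 80.2]
ft_force: [-1.4, -6.0, -0.8]
finger_gap: 16.9
grip_force: 72.0
```

```bash
python3 -c "
from h import *
st(); s=prof(); t=r.sense()['tool_pos']
for v in range(100,200,10): print(v,round((onz(s,[[275,v]],98)[0]-t)@np.array([.169,.986,0]),1),end=' ')"
```

```text
t 12.05 [ 516.13 -229.16   61.3 ] [-1.7999e+02  4.0000e-02  8.0200e+01] F [-1.37 -6.   -0.76] M [-0.92  0.26  0.06] line dx -0.21
160 [128, 128, 130, 131, 128, 126, 127, 123, 104, 99, 114, 114, 119, 118, 117, 118, 117, 120, 117, 162, 159, 159, 160, 164, 165, 163, 163, 161, 161, 159, 155, 155, 149, 152, 181, 180, 177, 180, 181, 179, 181, 178, 128, 132, 131, 124, 128, 131]
200 [140, 140, 139, 136, 137, 138, 135, 78, 144, 141, 140, 139, 138, 138, 138, 137, 142, 140, 140, 135, 138, 138, 139, 139, 138, 139, 140, 140, 140, 141, 140, 141, 142, 140, 138, 136, 129, 130, 131, 136, 133, 131, 135, 134, 134, 131, 131, 135]
232 [180, 181, 143, 146, 146, 144, 142, 78, 142, 145, 144, 143, 144, 143, 144, 143, 146, 147, 150, 150, 147, 146, 142, 139, 142, 143, 143, 143, 145, 143, 145, 143, 144, 143, 148, 148, 146, 89, 72, 73, 77, 99, 100, 93, 95, 95, 96, 95]
100 76.5 110 74.3 120 72.2 130 70.0 140 67.8 150 65.5 160 63.2 170 60.9 180 58.5 190 56.1
```

A thin dark seam at row 36 shows the rolls meeting. The roll_a front is at about 57 mm, so about 11 mm remain.

>>> step_arm([
  [[0.3,1.5,0,0,0,0],[0.5,3,0,0,0,0],[0.8,4.5,0,0,0,0],[1.0,6,0,0,0,0],[1.3,7.5,0,0,0,0],[1.3,7.5,0,0,0,0]],
])

```text
time: 12.6
tool_pos: [517.5, -221.4, 61.3]
tcp_rot: [-180.0, 0.0, 80.2]
ft_force: [-1.4, -4.6, -1.2]
finger_gap: 16.9
grip_force: 71.9
```

>>> step_arm([
  [[0.1,0.5,0,0,0,0],[0.2,1,0,0,0,0],[0.25,1.5,0,0,0,0],[0.25,1.5,0,0,0,0]],
])

```text
time: 12.93
tool_pos: [517.6, -220.1, 61.2]
tcp_rot: [-180.0, 0.0, 80.2]
ft_force: [-0.2, -5.7, -1.3]
finger_gap: 16.8
grip_force: 71.9
```

```bash
python3 -c "
from h import *
st(); s=prof(); t=r.sense()['tool_pos']; np.savez('w7.npz',**s)
for v in (30,40,50,60,70,80,190,200,210,220): print(v,round((onz(s,[[275,v]],98)[0]-t)@np.array([.169,.986,0]),1),end=' ')"
```

```text
t 12.9333 [ 517.65 -220.06   61.22] [-1.7998e+02  3.0000e-02  8.0200e+01] F [-0.2  -5.74 -1.31] M [-0.85  0.13  0.01] line dx -0.24
160 [123, 126, 124, 126, 127, 125, 124, 122, 122, 121, 122, 124, 126, 124, 122, 121, 101, 114, 112, 113, 155, 155, 154, 154, 155, 157, 157, 155, 156, 153, 152, 147, 146, 144, 137, 104, 135, 128, 116, 174, 177, 180, 176, 134, 128, 145, 130, 128]
200 [137, 140, 139, 139, 139, 140, 141, 141, 142, 141, 138, 137, 138, 136, 137, 132, 75, 141, 140, 138, 141, 139, 139, 138, 136, 137, 137, 137, 135, 137, 138, 135, 136, 135, 139, 140, 138, 138, 139, 138, 139, 140, 139, 133, 128, 130, 130, 133]
232 [178, 137, 139, 140, 139, 141, 142, 141, 143, 142, 143, 142, 143, 145, 145, 140, 90, 140, 143, 143, 142, 144, 146, 142, 142, 147, 146, 145, 148, 146, 140, 140, 138, 140, 143, 140, 143, 145, 141, 143, 141, 144, 144, 145, 105, 92, 94, 94]
30 90.7 40 88.8 50 86.9 60 85.0 70 83.0 80 81.0 190 56.5 200 54.0 210 51.5 220 49.0
```

The seam is at 81 mm, where packed would be 80, so contact is about 1–3 mm away. I'll use half-millimetre steps now.

>>> step_arm([
  [[0.1,0.5,0,0,0,0],[0.15,1,0,0,0,0],[0.15,1,0,0,0,0]],
])

```text
time: 13.23
tool_pos: [517.8, -219.3, 61.2]
tcp_rot: [-180.0, 0.0, 80.2]
ft_force: [0.2, -5.9, -2.0]
finger_gap: 17.0
grip_force: 71.9
```

>>> step_arm([
  [[0.1,0.5,0,0,0,0],[0.1,0.5,0,0,0,0]],
])

```text
time: 13.4
tool_pos: [517.8, -219.0, 61.2]
tcp_rot: [-180.0, 0.1, 80.2]
ft_force: [-0.6, -7.0, -2.0]
finger_gap: 17.3
grip_force: 71.9
```

>>> step_arm([
  [[0.1,0.5,0,0,0,0],[0.1,0.5,0,0,0,0]],
])

```text
time: 13.57
tool_pos: [517.9, -218.7, 61.3]
tcp_rot: [-180.0, 0.1, 80.2]
ft_force: [-0.8, -8.0, -2.1]
finger_gap: 17.3
grip_force: 71.9
```

>>> step_arm([
  [[0.1,0.5,0,0,0,0],[0.1,0.5,0,0,0,0]],
])

```text
time: 13.73
tool_pos: [517.9, -218.5, 61.3]
tcp_rot: [-180.0, 0.1, 80.2]
ft_force: [-1.3, -9.5, -2.0]
finger_gap: 17.0
grip_force: 71.9
```

>>> step_arm([
  [[0.1,0.5,0,0,0,0],[0.1,0.5,0,0,0,0]],
])

```text
time: 13.9
tool_pos: [518.0, -218.3, 61.3]
tcp_rot: [-180.0, 0.1, 80.2]
ft_force: [-2.1, -12.1, -2.1]
finger_gap: 16.9
grip_force: 71.8
```

```bash
python3 -c "
from h import *
st(); s=vision.snapshot('wrist'); np.savez('w8.npz',**s); t=r.sense()['tool_pos']; g=cv2.cvtColor(s['img'],6)
for u in (200,215,232,325,340): v=55+int(np.argmin(g[55:110,u])); print(u,v,g[v-3:v+4,u].tolist(),g[200:236:2,u].tolist(),round((onz(s,[[275,v]],98)[0]-t)@np.array([.17,.985,0]),1))"
```

```text
t 13.9 [ 517.97 -218.26   61.3 ] [-1.7999e+02  1.3000e-01  8.0190e+01] F [ -2.11 -12.11  -2.13] M [-1.8   0.3   0.03] line dx -0.22
200 83 [133, 134, 100, 72, 75, 97, 114] [141, 139, 138, 139, 140, 141, 138, 135, 132, 132, 129, 128, 127, 129, 131, 130, 129, 130] 80.4
215 83 [134, 123, 95, 76, 79, 101, 122] [137, 139, 138, 137, 140, 136, 137, 138, 139, 137, 132, 120, 118, 123, 129, 128, 132, 131] 80.4
232 83 [140, 120, 90, 75, 87, 100, 126] [139, 139, 142, 141, 145, 145, 148, 145, 144, 147, 144, 141, 94, 95, 95, 94, 94, 94] 80.4
325 83 [137, 121, 88, 74, 88, 101, 132] [141, 139, 143, 140, 141, 142, 142, 141, 141, 141, 138, 108, 99, 95, 93, 93, 94, 95] 80.4
340 83 [136, 127, 94, 73, 82, 101, 127] [140, 140, 139, 138, 138, 139, 135, 137, 134, 129, 133, 134, 134, 129, 130, 129, 134, 134] 80.4
```

The axial force rose from 6 to 12 N over 0.7 mm, which fits the rubber faces at 8 N/mm, so the rolls are packed against the collar. I'll ease off a touch, firm the grip and lift.

>>> step_arm([
  [[-0.1,-0.8,0,0,0,0],[-0.1,-0.8,0,0,0,0],[-0.1,-0.8,0,0,0,0]],
], newtons=110)

```text
time: 14.2
tool_pos: [517.9, -218.4, 61.2]
tcp_rot: [-180.0, 0.1, 80.2]
ft_force: [-2.1, -8.0, -0.4]
finger_gap: 16.5
grip_force: 107.9
```

>>> step_arm([
  [[0,0,1,0,0,0],[0,0,2,0,0,0],[0,0,4,0,0,0],[0,0,6,0,0,0],[0,0,9,0,0,0],[0,0,12,0,0,0]],
])

```text
time: 14.7
tool_pos: [516.8, -218.3, 71.8]
tcp_rot: [-179.8, 0.1, 80.2]
ft_force: [-1.2, -8.5, -8.9]
finger_gap: 16.5
grip_force: 107.4
```

```bash
python3 -c "
from h import *
st()"
```

```text
t 14.7 [ 516.76 -218.26   71.77] [-1.7983e+02  8.0000e-02  8.0200e+01] F [-1.21 -8.54 -8.9 ] M [-2.25  0.39  0.02] line dx -1.44
```

>>> step_arm([
  [[-0.1,-0.8,1,0,0,0],[-0.2,-1.2,3,0,0,0],[-0.2,-1.2,7,0,0,0],[-0.2,-1.2,13,0,0,0],[-0.2,-1.2,20,0,0,0],[-0.2,-1.2,30,0,0,0],[-0.2,-1.2,42,0,0,0],[-0.2,-1.2,56,0,0,0],[-0.2,-1.2,72,0,0,0],[-0.2,-1.2,90,0,0,0],[-0.2,-1.2,98,0,0,0],[-0.2,-1.2,98,0,0,0]],
])

```text
time: 15.7
tool_pos: [520.0, -219.2, 175.1]
tcp_rot: [179.7, 0.0, 80.2]
ft_force: [0.5, 0.3, -3.5]
finger_gap: 16.8
grip_force: 108.3
```

>>> step_arm([
  [[0,0,0,0,0,0],[0,0,0,0,0,0],[0,0,0,0,0,0]],
])

```text
time: 15.95
tool_pos: [517.3, -218.4, 169.9]
tcp_rot: [-179.9, -0.1, 80.2]
ft_force: [-0.7, 0.9, -4.0]
finger_gap: 16.4
grip_force: 108.3
```

```bash
python3 -c "
from h import *
st(); s=vision.snapshot('wrist'); cv2.imwrite('pics/w9.png',s['img']); np.savez('w9.npz',**s)
np.savez('s9.npz',**vision.snapshot('scene'))"
```

```text
t 15.95 [ 517.34 -218.35  169.92] [-1.7987e+02 -6.0000e-02  8.0210e+01] F [-0.75  0.89 -4.03] M [-0.32  0.08 -0.03] line dx -0.84
```

View pics/w9.png

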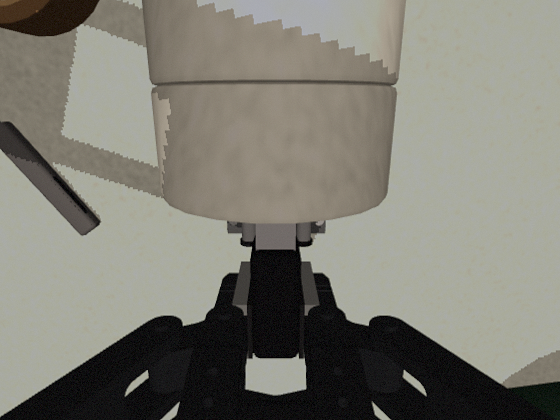

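The view shows both rolls tight on the spindle with a thin seam at row 82 and nothing showing between collar and roll. The spindle has not slipped in the grip. Next I'll transfer to above the dispenser at the grasp pose and its yaw.

>>> step_arm([
  [[-1,10,0,0,0,0.005],[-3,30,0,0,0,0.012],[-5,58,0,0,0,0.02],[-8,90,0,0,0,0.028],[-11,124,0,0,0,0.036],[-14,158,0,0,0,0.044],[-17,192,0,0,0,0.052],[-21,226,0,0,0,0.06],[-24,258,0,0,0,0.067],[-27,286,0,0,0,0.074],[-29,308,0,0,0,0.074],[-30.6,320,0,0,0,0.074]],
])

```text
time: 17.05
tool_pos: [486.4, 104.1, 171.1]
tcp_rot: [-179.9, -0.1, 84.6]
ft_force: [0.5, -0.7, -2.9]
finger_gap: 16.5
grip_force: 108.2
```

>>> step_arm([
  [[0,6,0,0,0,0],[0,6,0,0,0,0],[0,6,0,0,0,0],[0,6,0,0,0,0],[0,6,0,0,0,0],[0,6,0,0,0,0]],
])

```text
time: 17.55
tool_pos: [487.7, 106.1, 171.4]
tcp_rot: [-180.0, 0.0, 84.4]
ft_force: [0.2, -0.1, -3.8]
finger_gap: 16.3
grip_force: 108.2
```

```bash
python3 -c "
from h import *
st(); np.savez('s10.npz',**vision.snapshot('scene')); np.savez('t10.npz',**vision.snapshot('top'))
q=r.sense();s=dict(np.load('s10.npz'));d=np.array([np.cos(np.radians(84.44)),np.sin(np.radians(84.44)),0]);o=q['tool_pos']-[0,0,2.6]+d*1.0
print(proj(s,[o+d*x for x in (0,118,126,138,147)]))
g=cv2.cvtColor(s['img'],6); P=proj(s,[o+d*x for x in (118,147)]).round().astype(int); print(P)
for u in range(P[0,0]-4,P[1,0]+5,2): print(u,P[:,1].min()-12,g[P[:,1].min()-12:P[:,1].max()+13,u].tolist())"
```

```text
t 17.55 [487.69 106.14 171.4 ] [-1.800e+02  1.000e-02  8.436e+01] F [ 0.23 -0.12 -3.75] M [-0.3   0.01 -0.03] line dx -85.68
[[276.56525374 159.33018373]
 [335.24020412 147.83553747]
 [339.09948321 147.07949   ]
 [344.8610646  145.95077426]
 [349.16086966 145.10842607]]
[[335 148]
 [349 145]]
331 133 [133, 136, 137, 133, 138, 136, 135, 135, 133, 135, 135, 135, 132, 130, 125, 120, 119, 115, 111, 106, 104, 101, 91, 87, 82, 80, 75, 70]
333 133 [132, 137, 135, 137, 135, 138, 133, 134, 137, 133, 137, 136, 133, 132, 134, 131, 127, 127, 120, 115, 108, 103, 107, 98, 94, 89, 82, 72]
335 133 [136, 138, 138, 135, 136, 135, 133, 132, 133, 137, 135, 136, 136, 132, 131, 129, 127, 126, 121, 117, 114, 113, 104, 102, 95, 89, 79, 74]
337 133 [134, 133, 132, 137, 136, 134, 138, 137, 136, 134, 134, 133, 134, 135, 130, 133, 128, 123, 120, 118, 112, 109, 104, 97, 92, 83, 77, 71]
339 133 [129, 128, 130, 131, 134, 132, 132, 132, 136, 136, 134, 134, 132, 131, 132, 130, 126, 124, 119, 114, 111, 108, 97, 94, 87, 85, 79, 70]
341 133 [129, 132, 128, 130, 130, 129, 130, 133, 130, 132, 126, 124, 119, 117, 111, 105
[... 241 characters left out ...]
1, 131, 132, 129, 126, 116, 112, 107, 94, 80, 74, 97, 122, 125, 133, 128, 131, 132, 130, 130, 134, 130, 132]
347 133 [133, 127, 129, 132, 133, 133, 129, 133, 126, 127, 118, 111, 104, 88, 84, 98, 117, 124, 127, 131, 132, 131, 133, 131, 133, 130, 134, 136]
349 133 [129, 134, 128, 130, 130, 132, 134, 133, 131, 129, 125, 116, 107, 99, 108, 124, 128, 131, 131, 133, 131, 129, 130, 131, 131, 132, 131, 130]
351 133 [129, 131, 132, 130, 134, 132, 131, 132, 130, 129, 130, 129, 131, 126, 128, 132, 129, 132, 131, 132, 131, 131, 127, 131, 129, 129, 129, 132]
353 133 [130, 135, 131, 132, 135, 132, 132, 129, 130, 129, 129, 130, 133, 130, 129, 129, 132, 128, 127, 130, 130, 129, 131, 129, 133, 130, 132, 131]
```

The nose is seen at row 146 and predicted at 146.3, so the loaded spindle is level. I'll descend to just above the slots and re-check the pose.

>>> step_arm([
  [[-0.5,1,-15,0,0,0],[-0.9,1.8,-32,0,0,0],[-0.9,1.8,-50,0,0,0],[-0.9,1.8,-65,0,0,0],[-0.9,1.8,-75,0,0,0],[-0.9,1.8,-80,0,0,0],[-0.9,1.8,-80,0,0,0],[-0.9,1.8,-80,0,0,0],[-0.9,1.8,-80,0,0,0],[-0.9,1.8,-80,0,0,0],[-0.9,1.8,-80,0,0,0]],
])

```text
time: 18.57
tool_pos: [487.3, 109.0, 92.4]
tcp_rot: [179.9, -0.0, 84.4]
ft_force: [-0.3, -0.7, -4.4]
finger_gap: 16.0
grip_force: 108.2
```

```bash
python3 -c "
from h import *
st()"
```

```text
t 18.5667 [487.32 108.97  92.4 ] [ 1.799e+02 -2.000e-02  8.444e+01] F [-0.34 -0.69 -4.44] M [-0.29  0.02 -0.06] line dx -86.53
```

>>> step_arm([
  [[-0.5,-0.7,-3,0,0,0],[-0.5,-0.7,-7,0,0,0],[-0.5,-0.7,-11,0,0,0],[-0.5,-0.7,-15,0,0,0],[-0.5,-0.7,-18,0,0,0],[-0.5,-0.7,-20,0,0,0],[-0.5,-0.7,-20,0,0,0],[-0.5,-0.7,-20,0,0,0],[-0.5,-0.7,-20,0,0,0],[-0.5,-0.7,-20,0,0,0]],
])

```text
time: 19.4
tool_pos: [486.3, 108.2, 71.7]
tcp_rot: [180.0, -0.0, 84.4]
ft_force: [0.1, 0.5, -3.5]
finger_gap: 16.3
grip_force: 108.2
```

```bash
python3 -c "
from h import *
st()"
```

```text
t 19.4 [486.34 108.23  71.68] [ 1.7997e+02 -1.0000e-02  8.4440e+01] F [ 0.06  0.46 -3.51] M [-0.27 -0.05  0.04] line dx -87.39
```

No contact yet. I'll go down in small steps and watch Fz.

>>> step_arm([
  [[0.2,0,-1,0,0,0],[0.3,0,-2,0,0,0],[0.3,0,-3,0,0,0],[0.3,0,-4,0,0,0],[0.3,0,-4,0,0,0]],
])

```text
time: 19.82
tool_pos: [486.2, 108.2, 67.1]
tcp_rot: [-180.0, 0.0, 84.4]
ft_force: [-0.8, 0.2, -4.4]
finger_gap: 16.6
grip_force: 108.2
```

>>> step_arm([
  [[0,0,-0.7,0,0,0],[0,0,-1.4,0,0,0],[0,0,-2.1,0,0,0],[0,0,-2.8,0,0,0],[0,0,-2.8,0,0,0],[0,0,-2.8,0,0,0]],
])

```text
time: 20.32
tool_pos: [486.3, 108.2, 64.5]
tcp_rot: [-180.0, 0.0, 84.4]
ft_force: [-0.1, 0.7, -3.6]
finger_gap: 16.5
grip_force: 108.2
```

>>> step_arm([
  [[0,0,-0.5,0,0,0],[0,0,-1,0,0,0],[0,0,-1,0,0,0]],
])

```text
time: 20.57
tool_pos: [486.3, 108.2, 63.5]
tcp_rot: [-180.0, -0.0, 84.4]
ft_force: [-0.5, -0.6, -2.9]
finger_gap: 16.5
grip_force: 108.2
```

>>> step_arm([
  [[0,0,-0.5,0,0,0],[0,0,-0.5,0,0,0],[0,0,-0.5,0,0,0]],
])

```text
time: 20.82
tool_pos: [486.4, 108.2, 63.2]
tcp_rot: [180.0, 0.0, 84.4]
ft_force: [-0.5, 0.6, -2.6]
finger_gap: 16.9
grip_force: 108.2
```

>>> step_arm([
  [[0,0,-0.4,0,0,0],[0,0,-0.4,0,0,0],[0,0,-0.4,0,0,0]],
])

```text
time: 21.07
tool_pos: [486.5, 108.2, 62.8]
tcp_rot: [180.0, -0.0, 84.4]
ft_force: [-0.8, -0.4, -2.7]
finger_gap: 16.4
grip_force: 108.3
```

```bash
python3 -c "
from h import *
st()"
```

```text
t 21.0667 [486.46 108.19  62.81] [180.    -0.    84.44] F [-0.84 -0.45 -2.7 ] M [-0.21  0.08  0.1 ] line dx -87.26
```

>>> step_arm([
  [[0,0,-0.4,0,0,0],[0,0,-0.4,0,0,0],[0,0,-0.4,0,0,0]],
])

```text
time: 21.32
tool_pos: [486.6, 108.2, 62.7]
tcp_rot: [180.0, 0.0, 84.4]
ft_force: [-3.3, -1.5, 4.8]
finger_gap: 16.7
grip_force: 109.3
```

>>> step_arm([
  [[0,0,-0.4,0,0,0],[0,0,-0.4,0,0,0],[0,0,-0.4,0,0,0]],
])

```text
time: 21.57
tool_pos: [486.6, 108.2, 62.7]
tcp_rot: [180.0, 0.0, 84.5]
ft_force: [-5.2, -2.3, 8.4]
finger_gap: 16.8
grip_force: 110.2
```

```bash
python3 -c "
from h import *
st()"
```

```text
t 21.5667 [486.63 108.19  62.67] [179.98   0.    84.45] F [-5.23 -2.34  8.44] M [-0.18  0.86  0.19] line dx -87.09
```

The spindle is seated and the floor contact is felt at the original grasp height of 62.7. I'll unload, relax the grip, then open.

>>> step_arm([
  [[0,0,0.5,0,0,0],[0,0,0.5,0,0,0],[0,0,0.5,0,0,0]],
], newtons=60)

```text
time: 21.82
tool_pos: [486.6, 108.2, 62.7]
tcp_rot: [180.0, -0.0, 84.4]
ft_force: [-3.4, -2.1, 6.4]
finger_gap: 16.7
grip_force: 109.3
```

>>> step_arm([
  [[0,0,0,0,0,0],[0,0,0,0,0,0],[0,0,0,0,0,0]],
], newtons=20)

```text
time: 22.07
tool_pos: [486.6, 108.2, 62.7]
tcp_rot: [180.0, -0.0, 84.4]
ft_force: [-3.7, -1.3, 5.2]
finger_gap: 16.6
grip_force: 109.3
```

```bash
python3 -c "
from h import *
st()"
```

```text
t 22.0667 [486.6  108.18  62.72] [179.98  -0.    84.44] F [-3.68 -1.32  5.24] M [-0.16  0.6   0.16] line dx -87.12
```

>>> step_arm([
  [[0,0,0.2,0,0,0],[0,0,0.2,0,0,0],[0,0,0.2,0,0,0]],
], fingers=0.5)

```text
time: 22.32
tool_pos: [486.6, 108.3, 62.6]
tcp_rot: [180.0, -0.0, 84.4]
ft_force: [0.2, 0.9, -0.8]
finger_gap: 21.5
grip_force: 0.0
```

```bash
python3 -c "
from h import *
st()
q=r.sense(); print(q['finger_gap'],q['grip_force'])"
```

```text
t 22.3167 [486.63 108.29  62.57] [ 1.7997e+02 -2.0000e-02  8.4440e+01] F [ 0.21  0.89 -0.81] M [-0.01  0.07  0.03] line dx -87.11
21.516180146153864 0.0
```

>>> step_arm([
  [[0,0,0,0,0,0],[0,0,0,0,0,0],[0,0,0,0,0,0],[0,0,0,0,0,0],[0,0,0,0,0,0]],
], fingers=-0.6)

```text
time: 22.73
tool_pos: [486.4, 108.2, 62.6]
tcp_rot: [180.0, -0.0, 84.4]
ft_force: [0.6, 1.1, 0.3]
finger_gap: 68.2
grip_force: 0.0
```

>>> step_arm([
  [[0,0,5,0,0,0],[0,0,15,0,0,0],[0,0,30,0,0,0],[0,0,50,0,0,0],[0,0,75,0,0,0],[0,0,100,0,0,0],[0,-20,125,0,0,0],[0,-40,145,0,0,0],[0,-40,150,0,0,0],[0,-40,150,0,0,0],[0,-40,150,0,0,0]],
])

```text
time: 23.65
tool_pos: [486.5, 68.5, 212.8]
tcp_rot: [180.0, -0.0, 84.4]
ft_force: [-0.5, -0.1, -0.4]
finger_gap: 68.4
grip_force: 0.0
```

```bash
python3 -c "
from h import *
np.set_printoptions(precision=1,suppress=True)
st(); s=vision.snapshot('wrist'); cv2.imwrite('pics/w11.png',s['img']); np.savez('w11.npz',**s)
d=np.array([np.cos(np.radians(84.5)),np.sin(np.radians(84.5)),0]);o=np.array([487.5,109.4,60])
print(proj(s,[o+d*-18+[0,0,12],o+d*80+[0,0,38],o+d*46+[0,0,38],o+d*126,o+d*147]))"
```

```text
t 23.65 [486.5  68.5 212.8] [180.   -0.   84.4] F [-0.5 -0.1 -0.4] M [ 0.  0. -0.] line dx -80.51
[[270.6 174.4]
 [269.3  19.1]
 [269.6  80.8]
 [269.8 -47.9]
 [269.7 -86.9]]
```

View pics/w11.png

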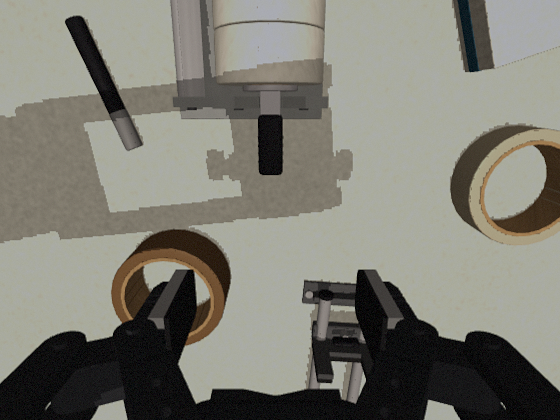

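The grip's rear end is at row 174 (predicted 174.4) and the seam at row 21, so the rolls are packed. As a last check I'll compare the nose and journal area with the first scene picture. If it matches, I'll hand in.

```bash
python3 -c "
from h import *
a=dict(np.load('scene0.npz')); b=vision.snapshot('scene')
d=np.array([np.cos(np.radians(84.5)),np.sin(np.radians(84.5)),0]);o=np.array([487.5,109.4,60])
u,v=proj(a,[o+d*140])[0].round().astype(int); print(u,v)
A,B=[cv2.cvtColor(x['img'],6) for x in (a,b)]
T=A[v-6:v+7,u-3:u+9]; m=cv2.matchTemplate(B[v-16:v+17,u-13:u+19],T,cv2.TM_CCOEFF_NORMED); print(cv2.minMaxLoc(m),'expect (10,10)')
for c in (0,3,5): print(A[v-8:v+9,u+c].tolist(),B[v-8:v+9,u+c].tolist())"
```

```text
340 186
(-0.4381520748138428, 0.9935353994369507, (0, 4), (10, 10)) expect (10,10)
[120, 124, 123, 122, 120, 111, 108, 101, 88, 73, 69, 65, 67, 66, 63, 52, 43] [132, 132, 131, 132, 126, 119, 111, 106, 93, 84, 77, 72, 73, 74, 66, 57, 49]
[126, 122, 123, 124, 124, 117, 112, 101, 100, 104, 116, 118, 114, 106, 93, 84, 64] [131, 135, 130, 131, 131, 123, 117, 108, 105, 112, 127, 127, 126, 114, 104, 86, 72]
[123, 126, 125, 125, 123, 121, 125, 121, 120, 123, 123, 122, 124, 123, 119, 112, 109] [133, 132, 132, 132, 127, 130, 131, 128, 129, 130, 132, 131, 127, 130, 123, 120, 117]
```

The nose matches its original place exactly, with zero pixel shift and a correlation of 0.99.

```bash
python3 -c "
from h import *
print(r.hand_in())"
```

```text
the job is handed in; nothing more can be done
None
```

I put the spindle back in the dispenser with both label rolls packed against its collar and handed the job in; both ends measured home in their slots, but the hand-in gave no verdict.

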